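# Seat the battery pack and latch the charging bay

### The arm

A 6-joint arm with a two-finger parallel gripper is mounted at the origin on the work surface. World frame = base frame: x ahead of the robot, y to its left, z up, the work surface at z = 0. Lengths are in mm, angles in rad, forces in N, time in s.
With the tool pointing down it reaches from about 425 to 925 mm from the base axis. Payload 12.5 kg.
Tool frame: the origin (TCP) lies on the front face of the gripper's body, between the roots of the fingers; the fingertips stand 73 mm ahead of it and the grasp point (between the pads) lies 54 mm ahead of it; z points along the fingers, y is the direction in which the jaws open and shut (so a half turn about z gives the same grasp; the last joint's range is limited). The gripper opens to 85 mm and grips with 20 to 120 N. Pads are 22 mm wide; open, the fingers measure 114 mm over their backs; the gripper's body (76 mm by 85 mm) begins 54 mm behind the grasp point. The pads swing forward as they close: fully open they stand 13 mm farther back than shut.
Start: joints at [1.239, 0.491, 1.559, -0, 1.092, -0.106], TCP at [139.907, 609.149, 303.927] pointing down, gripper open.
Joint ranges: [-3.1, 3.1], [-0.84, 2.19], [0.05, 2.79], [-1.13, 4.28], [0.06, 2.93], [-2.69, 2.69]. Speed limits (rad/s): [2.22, 2.22, 2.79, 3.14, 3.14, 3.14].

### API

Orientations are given as a rotation vector (axis times angle).
In Python, from workcell import r gives the robot as it stands.
- The arm moves only by the tool drive_tool, never from a script. Its argument "series" is a list of rows, each an object with "dp": the shift along the tool's x, y, z in cm, a list of three; "roll": the turn about the tool's z in rad; "jaw": the gripper command: -1 is fully open, 1 is shut, values between are in proportion. A call has 1 to 5 rows; each row is the pose to reach, as a shift and turn from the pose commanded when the call began, along the tool's axes at that moment; what a row does not reach only later rows make up. A row lasts 1/10 s, in which the tool goes at most 50 mm and 8.59 degrees, less where a joint would pass 70% of its speed; a pose out of reach is approached as far as the arm can. A call with a gripper value outside its range is refused whole. The fingers move at their own pace and stop on an object; the grip force is fixed at half the most. Time passes only in rows, so rows that repeat a pose let the fingers close. It gives the time, the measured TCP pose, the force and the opening at its end, in the units of the state.
- r.observe(): the state, without advancing time (a new reading comes with each control period).
- r.camera(name): name is "scene" or "top"; returns a dict with "color" (420x560x3 uint8, blue, green, red), "camera_matrix" (3x3 intrinsics, pixels), "R" (3x3) and "t" (3): a world point X has camera coordinates R X + t. Camera axes: x right, y down, z forward; pixel columns grow to the right and rows downward; lengths in mm; the calibration is good to about 2 mm. A picture is of the moment at which its call begins. There is no depth.
- r.hand_in(): hands the job in, once; it reports no verdict.
Trained networks look in the newest picture that a camera, given by its name, has taken for a name from the list of things; names that differ only in an ending like _2 or _b are one class to them, and where a whole thing is asked for, a point or a joint stands for the part that bears it (a point fixed in the world has none). Each returns a list of dicts, best first, with "confidence" (0 to 1); they miss things now and then, are a little off and sometimes report something else, mostly with a low value. They report only what shows in the picture. A call takes as long as a camera call.
- r.search_frame(camera, label): "bbox" ([left, top, width, height] in pixels, round what is visible of it).
- r.cut_out(camera, label): "pixels" (420x560 bool, what is visible of it) and "bbox" ([left, top, width, height] in pixels, round what is visible of it).
The state is a dict: "clock": time; "joint_pos": joint angles; "joint_vel": joint speeds; "tau": joint torques, N m; "tool_pos": TCP position; "eef_rot": TCP orientation; "contact_force": force on the tool from outside, world axes, zero at the start; "wrist_torque": the same for the moment, N m; "opening": finger opening in mm.
Only numpy, scipy, OpenCV 4.12 (cv2) and the standard library are available. Lean on these libraries where they do the work, as an engineer would, in place of code of your own. Each camera call takes 0.05 s, during which the arm holds its last target. There are 200 camera calls.

### The job

One battery pack is sticking out of the charging bay: push it fully home, then swing the yellow door shut and press it until its sprung tongue snaps in behind the roller and the door stays latched by itself. Push gently, without slamming or forcing the door, and leave the other things on the bench where they are.

Things in the scene. Friction and masses are not known exactly. Their poses are not given: they have to be found in the camera images.
- bay: Teal charging bay fixed to the bench, 150 deep, 220 wide, 111 mm high, mouth facing the robot. Origin: bench height, middle of the mouth's front plane; x points into the bay, y to its left, z up. Floor 12 mm thick; two lanes 70 mm wide centred at y = +42 and -42 mm. The roof begins 45 mm inside the mouth, so fingers pointing down can follow a pack in. A pack fully home rests on the back wall.
- pack_orange_front (a point): Centre of the front face (towards the robot) of the pack with orange panels: 125 long (x) x 62 wide x 70 mm high, about 450 g, standing on the bay's floor; the point is 35 mm above its underside. Fully home, it is at x = +14 mm in the bay's frame. One of the two packs starts home, the other sticks out by 35 to 55 mm; either may be the one.
- pack_blue_front (a point): The same point of the pack with blue panels; same sizes. Sliding a pack takes 2 to 9 N, then it meets the back wall and the force rises.
- door (a joint): Angle (rad) of the yellow door, 190 wide, 96 high (4 to 100 mm above the bench), 16 mm thick, 450 g. At 0 it is parallel to the mouth, its inner face on the mouth plane, its free edge at bay y = -95 mm; it grows as it opens towards the robot (1.57: straight out). It stays where left. Latched it rests anywhere from 0 to 0.12: the strike has 22 mm of unmeasured adjustment, so feel for the snap.
- door_hinge (a point): A point on the door's vertical hinge line, 50 mm above the bench; the line is at x = -16 mm, y = +95 mm in the bay's frame and lies in the door's outer face.
- latch_edge (a point): Middle of the door's free edge at the latch, 190 mm from the hinge line, 61 mm above the bench. A brass sprung tongue, 22 mm high, sloped on the inner side, stands 8 mm out of the edge here. On closing, its slope meets an upright steel roller (8 mm diameter) that sits with a rubber stop on a dark steel bracket right of the mouth, fixed anywhere within 22 mm along the bay's x.
- bay_latch_side (a point): Fixed point of the bay: right side of the mouth plane, 87 mm right of its middle, 61 mm up. What is felt here: riding over the roller takes about 20 mm of the free edge's travel, the push at the push plate growing to 7 to 12 N; it then drops by 4 N or more within 4 mm as the tongue snaps in behind. Some 2 mm on, the rubber stop makes the force climb steeply; over 20 N is forcing it.
- kicker_seat (a point): Fixed point in the mouth plane, 87 mm right of its middle, 24 mm up: here a sprung rubber rod, 10 mm diameter, stands 36 mm out towards the robot and pushes the closing door back with 1.5 to 4.5 N. It pushes a door that has not latched out again to about 0.19 rad. The latch bracket beside it reaches 26 to 48 mm in front of the mouth, 97 mm up.
- push_plate (a point): Centre of the steel plate, 50 wide x 60 mm high, flush on the door's outer face, 150 mm from the hinge and 60 mm above the bench. Its x axis is the door's inward normal (the way to push), y points to the hinge.
- solder_spool: Yellow spool, 52 mm diameter, 40 mm high, standing on the bench; origin at its underside. To be left alone.
- tape_roll: Black tape roll lying on the bench, 76 mm diameter, 24 mm high; origin at its underside. To be left alone.
- multimeter: Green multimeter lying on the bench, 150 x 75 x 34 mm; origin at its underside. To be left alone.

How it is judged (in metres and radians):
On the way:
1. both packs are home in the bay while the door is still open (x of each of pack_orange_front, pack_blue_front in the frame of bay above 0.009 m and value of joint door above 0.3 rad), for 0.2 s.
At the end, for the whole second after the job is handed in: Both packs home (front faces at least 9 mm behind the mouth plane; home is 14 mm), the door below 0.13 rad and at rest, held there by its tongue behind the roller (the kicker pushes an unlatched door out to about 0.19 rad) (x of each of pack_orange_front, pack_blue_front in the frame of bay above 0.009 m and value of joint door below 0.13 rad and velocity of joint door between -0.05 and 0.05 rad/s); the robot touches nothing.
It fails at once if the robot presses on the door with more than 20 N (contact force between any of the arm, the fingers and door above 20 N).
It fails at once if the door is slammed (closing faster than 2 rad/s) (velocity of joint door below -2 rad/s).
It fails at once if a thing on the bench is moved by more than 20 mm (distance of any of solder_spool, tape_roll, multimeter from where it was at the start of the episode above 0.02 m).
It also fails if it takes over 72 s, if anything falls off the work surface, if the arm or the gripper's body presses on something with over 40 N, if the wrist force passes 120 N, or if a joint passes its speed limit or range.

## Working session

There is one attempt and no reset: what is moved stays moved. The work goes in short steps, Python scripts to look and compute and a tool call to move; the robot and the scene stay as the last step left them, time stands still between calls to the robot, and variables do not carry over. Pictures are saved under pics/ and viewed, about 8 in all and at most 12, crops included, and the job is handed in when it is done.

Besides the shell and the picture viewer there is one more tool, called after "Emit:" by a JSON object that holds its "name" and its "arguments". drive_tool: Moves the arm, as the interface text tells. Its arguments: {"type":"object","properties":{"series":{"type":"array","items":{"type":"object","properties":{"dp":{"type":"array","items":{"type":"number"}},"roll":{"type":"number"},"jaw":{"type":"number"}}}}},"required":["series"]}

```bash
mkdir -p pics
python3 - <<'E'
from workcell import r
import cv2,numpy as np
for c in("scene","top"):
    d=r.camera(c); cv2.imwrite(f"pics/{c}0.png",d["color"]); np.savez(f"{c}.npz",K=d["camera_matrix"],R=d["R"],t=d["t"])
    print(c,d["camera_matrix"].tolist(),d["R"].round(4).tolist(),np.round(d["t"],1).tolist())
    for l in["bay","pack_orange_front","pack_blue_front","door","push_plate","latch_edge","door_hinge","bay_latch_side","kicker_seat","solder_spool","tape_roll","multimeter"]:
        try: print(l,[(list(map(int,o["bbox"])),round(o["confidence"],2)) for o in r.search_frame(c,l)][:2])
        except Exception as e: print(l,e)
o=r.observe();print(o)
E
```

```text
scene [[397.75824794792504, 0.0, 275.6996272436732], [0.0, 397.75824794792504, 209.65941645464812], [0.0, 0.0, 1.0]] [[0.3425, 0.9395, -0.007], [0.6052, -0.2263, -0.7633], [-0.7187, 0.2571, -0.6461]] [-55.9, -294.1, 1363.1]
bay [([309, 152, 142, 152], 0.78)]
pack_orange_front [([157, 274, 55, 72], 0.66)]
pack_blue_front [([320, 206, 38, 28], 0.72)]
door [([341, 150, 46, 65], 0.92)]
push_plate [([341, 153, 47, 62], 0.73), ([319, 206, 37, 31], 0.44)]
latch_edge [([347, 149, 43, 65], 0.91)]
door_hinge [([346, 150, 43, 65], 0.68), ([309, 154, 140, 149], 0.3)]
bay_latch_side [([312, 153, 139, 151], 0.72)]
kicker_seat [([312, 149, 138, 155], 0.76)]
solder_spool [([161, 196, 21, 23], 0.79), ([346, 149, 46, 63], 0.28)]
tape_roll [([146, 222, 38, 31], 0.6), ([347, 152, 42, 63], 0.37)]
multimeter [([158, 275, 53, 72], 0.78)]
top [[487.83213796165734, 0.0, 275.7350214117052], [0.0, 487.83213796165734, 207.54536430878989], [0.0, 0.0, 1.0]] [[0.0034, -0.9996, 0.0295], [-0.9903, -0.0075, -0.1387], [0.1389, -0.0287, -0.9899]] [-133.7, 542.8, 947.5]
bay [([136, 82, 114, 197], 0.79)]
pack_orange_fron
[... 466 characters left out ...]
ter [([369, 113, 38, 67], 0.62)]
{'clock': 1.3, 'joint_pos': array([ 1.23941658e+00,  4.90877731e-01,  1.55889099e+00,  5.59790799e-06,
        1.09171902e+00, -1.05604575e-01]), 'joint_vel': array([ 0.00191631,  0.00028814,  0.00017694, -0.00029339,  0.00193459,
        0.00093934]), 'tau': array([ 1.36279050e-05, -6.18282366e+01, -2.61842144e+01, -1.47852393e-04,
        4.12397767e-04,  5.10313055e-05]), 'tool_pos': array([139.89579466, 609.14949067, 303.94389022]), 'eef_rot': array([3.53896054e-01, 3.12157805e+00, 1.62573743e-04]), 'contact_force': array([-0.63106472,  0.18084473, -0.04357993]), 'wrist_torque': array([-0.04931675, -0.00268087, -0.0709122 ]), 'opening': 85.09398121410044}
```

```bash
python3 -c "
import cv2
for c in('scene','top'):
    cv2.imwrite(f'pics/{c}0b.png',cv2.resize(cv2.imread(f'pics/{c}0.png'),(800,600),interpolation=cv2.INTER_CUBIC))"
```

```text
(no output)
```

View pics/scene0b.png

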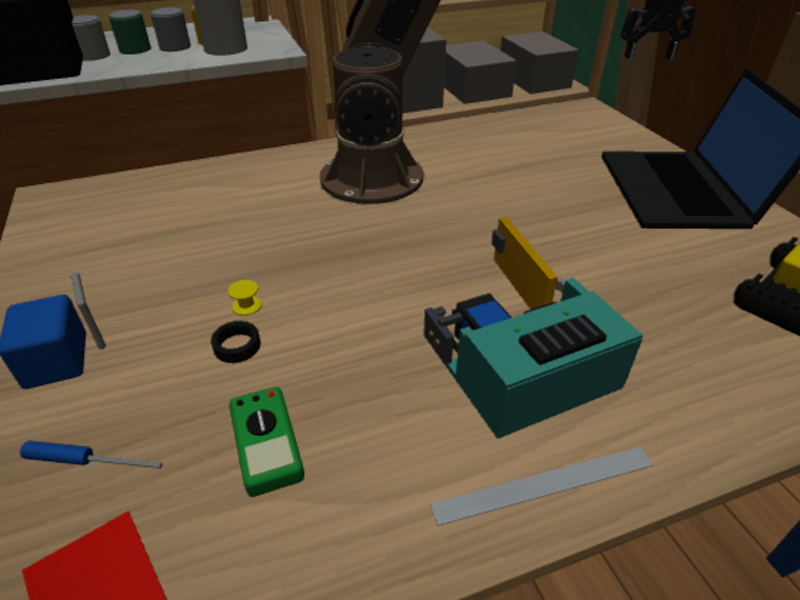

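View pics/top0b.png

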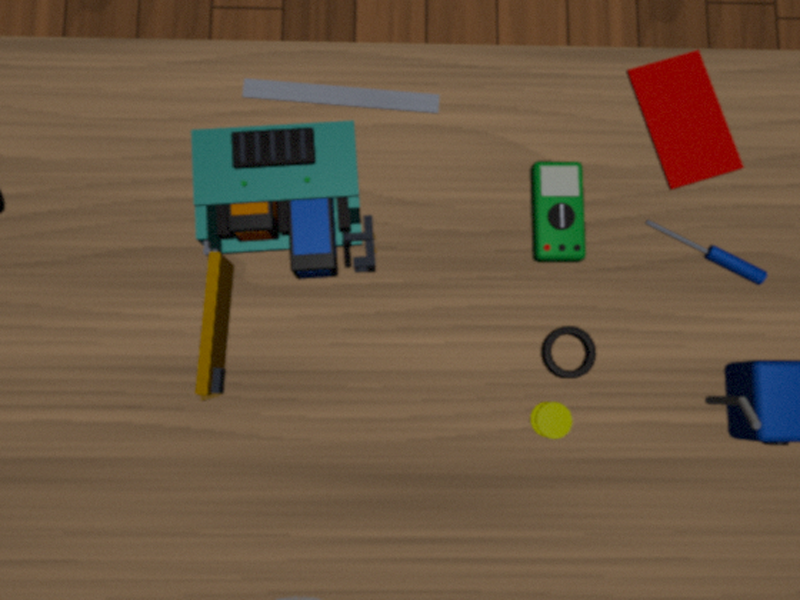

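Scene: bay with blue pack sticking out (top view, about 312,275), the door open nearly straight out (hinge about 212,250; free edge about 205,397), and the bracket at about 365,245. I'll take one crop for accurate corners.

```bash
python3 -c "
import cv2,numpy as np
a=cv2.imread('pics/top0.png')[80:285,125:270];b=cv2.imread('pics/scene0.png')[145:310,290:455]
A=cv2.resize(a,None,fx=2.9,fy=2.9,interpolation=cv2.INTER_CUBIC)[:600];B=cv2.resize(b,None,fx=2.3,fy=2.3,interpolation=cv2.INTER_CUBIC)
c=np.zeros((600,800,3),np.uint8);c[:A.shape[0],:A.shape[1]]=A;c[:B.shape[0],421:421+B.shape[1]]=B[:,:379]
c=np.clip(c.astype(float)*1.8,0,255).astype(np.uint8)
cv2.imwrite('pics/crop1.png',c);print(A.shape,B.shape)"
```

```text
(594, 420, 3) (379, 379, 3)
```

View pics/crop1.png

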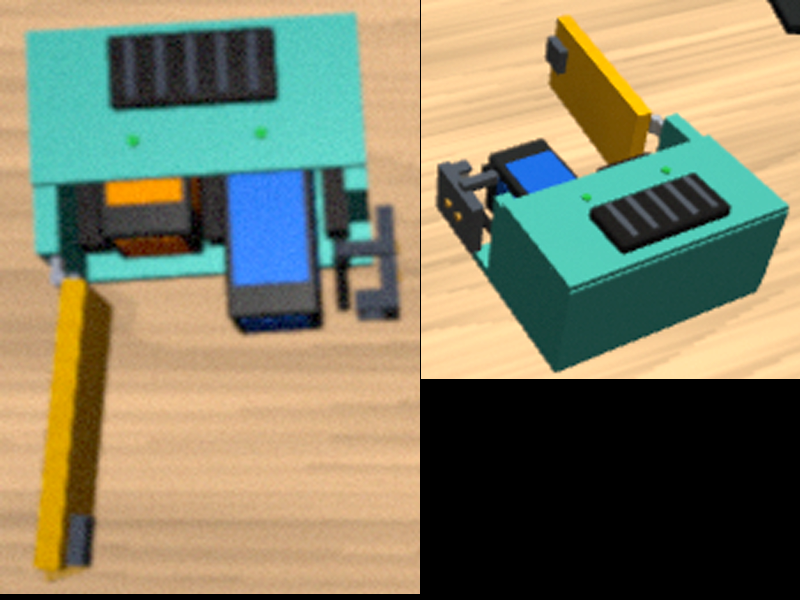

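```bash
cat > geo.py <<'E'
import numpy as np
C={c:np.load(c+".npz") for c in("top","scene")}
def proj(c,X):
    d=C[c];p=(d["R"]@np.atleast_2d(X).T+np.array(d["t"]).reshape(3,1));p=d["K"]@p;return (p[:2]/p[2]).T
def ray(c,uv,z):
    d=C[c];R=d["R"];o=-R.T@d["t"];v=R.T@np.linalg.solve(d["K"],[uv[0],uv[1],1]);return o+v*(z-o[2])/v[2]
def b2w(P,X):
    X=np.atleast_2d(np.array(X,float));c,s=np.cos(P[2]),np.sin(P[2]);return np.c_[P[0]+c*X[:,0]-s*X[:,1],P[1]+s*X[:,0]+c*X[:,1],X[:,2]]
def w2b(P,X):
    c,s=np.cos(P[2]),np.sin(P[2]);dx,dy=X[0]-P[0],X[1]-P[1];return np.array([c*dx+s*dy,-s*dx+c*dy,X[2]])
E
python3 - <<'E'
from geo import *
from scipy.optimize import least_squares
T=lambda u,v:(125+u/2.9,80+v/2.9)
S=lambda u,v:(290+(u-421)/2.3,145+v/2.3)
obj=[(150,110,111),(150,-110,111),(45,-110,111),(45,110,111)]
top=np.array([T(26,31),T(356,13),T(367,163),T(34,187)])
so=[(150,-110,111),(150,110,111),(150,-110,0),(150,110,0)]
sc=np.array([S(568,290),S(788,208),S(557,371),S(757,292)])
for use in("t","s","ts"):
    def f(P):
        e=[]
        if"t"in use:e.append(proj("top",b2w(P,obj))-top)
        if"s"in use:e.append(proj("scene",b2w(P,so))-sc)
        return np.concatenate(e).ravel()
    q=least_squares(f,[600,250,0]);print(use,q.x,np.round(q.fun,1))
P=q.x;np.save("P.npy",P)
h=w2b(P,ray("top",T(63,280),100));e=w2b(P,ray("top",T(36,570),100));print("hinge",h,"edge",e,"angle",np.arctan2(-(e-h)[0],-(e-h)[1]), np.linalg.norm(e-h))
e0=np.array([-16,95]);print("ang2",np.arctan2(-(e[0]+16),-(e[1]-95)))
for p in[(230,315),(320,308)]:print("blue front top",w2b(P,ray("top",T(*p),82)))
print("orange front top",w2b(P,ray("top",T(105,237),82)),w2b(P,ray("top",T(187,232),82)))
print("bracket",w2b(P,ray("top",T(395,318),97)),w2b(P,ray("top",T(335,238),97)))
E
```

```text
t [6.16819446e+02 2.33371825e+01 8.09145267e-02] [-0.   0.5  0.4 -0.4  0.4  0.2 -0.7 -0.3]
s [6.20739890e+02 2.67053253e+01 7.09001601e-02] [ 0.8 -1.   0.6 -0.6 -1.2  1.2 -0.3  0.2]
ts [6.18777957e+02 2.47211680e+01 7.91036959e-02] [-0.6 -0.6 -0.2 -1.3 -0.3 -0.7 -1.4 -1.4  0.2 -1.3 -0.8 -1.5 -1.8  0.9
 -1.4 -0.6]
hinge [-18.75571846  93.66709747 100.        ] edge [-205.68926713  118.08494082  100.        ] angle 1.7006840461930228 188.52157089164072
ang2 1.69189951948862
blue front top [-46.30962374 -11.93961136  82.        ]
blue front top [-45.77847249 -72.13815548  82.        ]
orange front top [12.70721538 68.56364079 82.        ] [12.38503345 13.68711962 82.        ]
bracket [ -58.75793951 -121.58080139   97.        ] [ -2.1518212  -85.69550042  97.        ]
```

```bash
cat > goal.py <<'E'
# usage: goal.py bx by z yaw(bay)  [bx by z yaw ...]
import sys;from geo import *;from workcell import r
from scipy.spatial.transform import Rotation as Q
P=np.array([618.3,24.6,.079]);o=r.observe();R=Q.from_rotvec(o["eef_rot"]).as_matrix();p=np.array(o["tool_pos"])
b=w2b(P,p);y=np.arctan2(-R[0,1],R[1,1])-P[2]
c,s=np.cos(P[2]),np.sin(P[2]);f=np.array(o["contact_force"])
print("t",round(o["clock"],2),"bay tcp",b.round(1),"yaw",round(y,3),"F bay",np.round([c*f[0]+s*f[1],-s*f[0]+c*f[1],f[2]],1))
a=list(map(float,sys.argv[1:]))
for i in range(0,len(a),4):
    w=b2w(P,[a[i:i+3]])[0];print("dp",np.round(R.T@(w-p)/10,2),"roll",round(-(a[i+3]-y),3),"radius",np.hypot(*w[:2]).round())
E
python3 goal.py -210 320 250 0 -110 -42 250 0
```

```text
t 1.3 bay tcp [-430.8  620.5  303.9] yaw -0.305 F bay [-0.6  0.2 -0. ]
dp [-30.08 -22.04   5.39] roll -0.305 radius 504.0
dp [-50.48 -53.57   5.39] roll -0.305 radius 513.0
```

Emit:
{"name": "drive_tool", "arguments": {"series": [{"dp": [-4.2,-2.8,0],"roll": -0.06,"jaw": 1},{"dp": [-8.4,-5.6,0],"roll": -0.12,"jaw": 1},{"dp": [-12.6,-8.4,0],"roll": -0.18,"jaw": 1},{"dp": [-16.8,-11.2,0],"roll": -0.24,"jaw": 1},{"dp": [-21,-14,0],"roll": -0.3,"jaw": 1}]}}

```text
clock: 1.8
tool_pos: [312.6, 425.9, 304.1]
eef_rot: [-0.121, 3.139, 0.001]
contact_force: [0.2, 1.0, 0.1]
opening: 12.6
```

```bash
python3 goal.py -210 320 250 0 -110 -42 250 0
```

```text
t 1.8 bay tcp [-273.1  424.1  304.1] yaw -0.002 F bay [0.3 0.9 0.1]
dp [ -6.33 -10.4    5.41] roll -0.002 radius 504.0
dp [-16.4  -46.59   5.4 ] roll -0.002 radius 513.0
```

Emit:
{"name": "drive_tool", "arguments": {"series": [{"dp": [-1.7,-4.7,1],"roll": 0,"jaw": 1},{"dp": [-3.4,-9.4,2],"roll": 0,"jaw": 1},{"dp": [-5,-14,3],"roll": 0,"jaw": 1},{"dp": [-6.6,-18.6,4],"roll": 0,"jaw": 1},{"dp": [-8.2,-23.2,5],"roll": 0,"jaw": 1}]}}

```text
clock: 2.3
tool_pos: [410.6, 201.3, 254.0]
eef_rot: [-0.117, 3.139, 0.001]
contact_force: [1.5, 0.2, -0.7]
opening: -0.2
```

Emit:
{"name": "drive_tool", "arguments": {"series": [{"dp": [-1.7,-4.7,0],"roll": 0,"jaw": 1},{"dp": [-3.4,-9.4,0],"roll": 0,"jaw": 1},{"dp": [-5,-14,0],"roll": 0,"jaw": 1},{"dp": [-6.6,-18.6,0],"roll": 0,"jaw": 1},{"dp": [-8.2,-23.2,0],"roll": 0,"jaw": 1}]}}

```text
clock: 2.8
tool_pos: [509.7, -24.3, 254.3]
eef_rot: [-0.116, 3.139, 0.0]
contact_force: [0.5, 0.4, 0.1]
opening: 0.0
```

```bash
python3 goal.py -100 -42 115 0
```

```text
t 2.8 bay tcp [-112.2  -40.2  254.3] yaw -0.005 F bay [0.5 0.4 0.1]
dp [-1.21 -0.18 13.93] roll -0.005 radius 523.0
```

Emit:
{"name": "drive_tool", "arguments": {"series": [{"dp": [0,-0.1,4.5],"roll": 0,"jaw": 1},{"dp": [0,-0.2,9],"roll": 0,"jaw": 1},{"dp": [0,-0.2,13.5],"roll": 0,"jaw": 1},{"dp": [0,-0.2,13.9],"roll": 0,"jaw": 1},{"dp": [0,-0.2,13.9],"roll": 0,"jaw": 1}]}}

```text
clock: 3.3
tool_pos: [509.3, -24.1, 115.1]
eef_rot: [0.117, -3.138, -0.001]
contact_force: [-0.2, -0.4, 1.3]
opening: 0.1
```

Emit:
{"name": "drive_tool", "arguments": {"series": [{"dp": [-0.8,0,0],"roll": 0,"jaw": 1},{"dp": [-1.6,0,0],"roll": 0,"jaw": 1},{"dp": [-2.4,0,0],"roll": 0,"jaw": 1},{"dp": [-3.2,0,0],"roll": 0,"jaw": 1},{"dp": [-4,0,0],"roll": 0,"jaw": 1}]}}

```text
clock: 3.8
tool_pos: [550.1, -21.1, 115.6]
eef_rot: [-0.117, 3.138, -0.0]
contact_force: [-1.0, -1.1, -0.4]
opening: 0.3
```

```bash
python3 goal.py 3 -42 115 0
```

```text
t 3.8 bay tcp [-71.6 -40.2 115.6] yaw -0.005 F bay [-1.1 -1.  -0.4]
dp [-7.46 -0.15  0.07] roll -0.005 radius 625.0
```

Emit:
{"name": "drive_tool", "arguments": {"series": [{"dp": [-0.8,0,0],"roll": 0,"jaw": 1},{"dp": [-1.6,0,0],"roll": 0,"jaw": 1},{"dp": [-2.2,0,0],"roll": 0,"jaw": 1},{"dp": [-2.8,0,0],"roll": 0,"jaw": 1},{"dp": [-3.4,0,0],"roll": 0,"jaw": 1}]}}

```text
clock: 4.3
tool_pos: [583.3, -18.6, 115.0]
eef_rot: [0.117, -3.139, -0.0]
contact_force: [-1.6, 1.1, -0.4]
opening: -0.3
```

Emit:
{"name": "drive_tool", "arguments": {"series": [{"dp": [-0.4,0,0],"roll": 0,"jaw": 1},{"dp": [-0.8,0,0],"roll": 0,"jaw": 1},{"dp": [-1.2,0,0],"roll": 0,"jaw": 1},{"dp": [-1.6,0,0],"roll": 0,"jaw": 1},{"dp": [-2,0,0],"roll": 0,"jaw": 1}]}}

```text
clock: 4.8
tool_pos: [603.3, -17.2, 115.1]
eef_rot: [0.116, -3.139, -0.0]
contact_force: [-0.9, 0.2, 0.5]
opening: 0.0
```

```bash
python3 goal.py 3 -42 115 0
```

```text
t 4.8 bay tcp [-18.3 -40.4 115.1] yaw -0.005 F bay [-0.9  0.3  0.5]
dp [-2.13 -0.15  0.01] roll -0.005 radius 625.0
```

Emit:
{"name": "drive_tool", "arguments": {"series": [{"dp": [-0.3,0,0],"roll": 0,"jaw": 1},{"dp": [-0.6,0,0],"roll": 0,"jaw": 1},{"dp": [-0.9,0,0],"roll": 0,"jaw": 1},{"dp": [-1.2,0,0],"roll": 0,"jaw": 1},{"dp": [-1.5,0,0],"roll": 0,"jaw": 1}]}}

```text
clock: 5.3
tool_pos: [618.2, -16.0, 115.1]
eef_rot: [-0.117, 3.139, 0.0]
contact_force: [-1.2, -0.5, 0.4]
opening: 0.3
```

```bash
python3 goal.py 3 -42 115 0; python3 -c "
from workcell import r;import cv2,numpy as np
a=r.camera('top')['color'][80:285,125:270];b=r.camera('scene')['color'][145:310,290:455]
A=cv2.resize(a,None,fx=2.9,fy=2.9,interpolation=cv2.INTER_CUBIC);B=cv2.resize(b,None,fx=2.3,fy=2.3,interpolation=cv2.INTER_CUBIC)
c=np.zeros((600,800,3),np.uint8);c[:594,:420]=A;c[:379,421:]=B
cv2.imwrite('pics/crop2.png',np.clip(c*1.8,0,255).astype(np.uint8))"
```

```text
t 5.3 bay tcp [ -3.3 -40.5 115.1] yaw -0.005 F bay [-1.2 -0.4  0.4]
dp [-0.63 -0.15  0.01] roll -0.005 radius 625.0
```

View pics/crop2.png

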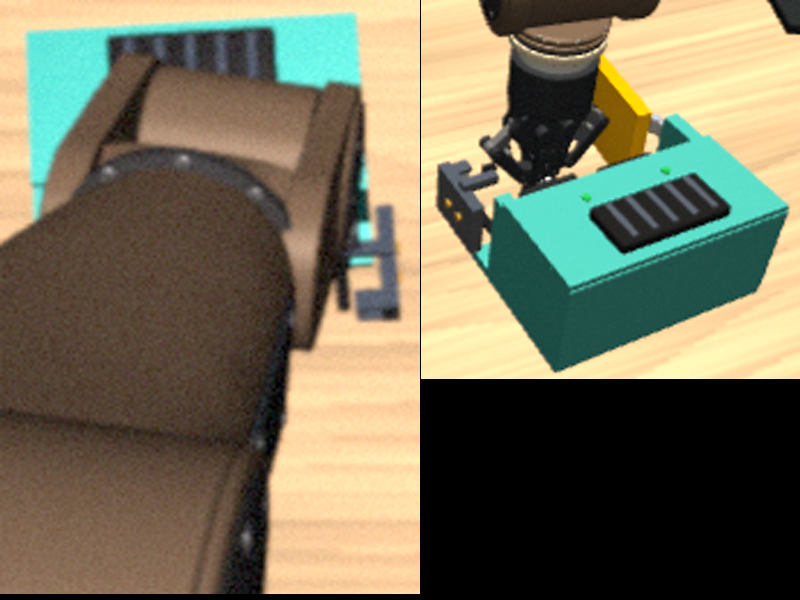

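The scene crop shows the pack gone in almost to the roof edge (about 545,185), with the fingers behind it. Next I feel for the back wall.

Emit:
{"name": "drive_tool", "arguments": {"series": [{"dp": [-0.1,0,0],"roll": 0,"jaw": 1},{"dp": [-0.2,0,0],"roll": 0,"jaw": 1},{"dp": [-0.3,0,0],"roll": 0,"jaw": 1},{"dp": [-0.4,0,0],"roll": 0,"jaw": 1}]}}

```text
clock: 5.8
tool_pos: [622.0, -15.7, 115.1]
eef_rot: [0.117, -3.139, -0.0]
contact_force: [-1.7, 0.1, 0.8]
opening: -0.0
```

Emit:
{"name": "drive_tool", "arguments": {"series": [{"dp": [-0.1,0,0],"roll": 0,"jaw": 1},{"dp": [-0.2,0,0],"roll": 0,"jaw": 1},{"dp": [-0.3,0,0],"roll": 0,"jaw": 1}]}}

```text
clock: 6.1
tool_pos: [624.2, -15.5, 115.0]
eef_rot: [0.117, -3.137, -0.001]
contact_force: [-9.9, 0.1, 3.9]
opening: -0.4
```

Emit:
{"name": "drive_tool", "arguments": {"series": [{"dp": [-0.1,0,0],"roll": 0,"jaw": 1},{"dp": [-0.1,0,0],"roll": 0,"jaw": 1}]}}

```text
clock: 6.3
tool_pos: [624.3, -15.3, 114.7]
eef_rot: [0.117, -3.135, -0.001]
contact_force: [-12.0, 0.6, 3.5]
opening: -0.2
```

Emit:
{"name": "drive_tool", "arguments": {"series": [{"dp": [3,0,0],"roll": 0,"jaw": 1},{"dp": [6,0,0],"roll": 0,"jaw": 1},{"dp": [9,0,0],"roll": 0,"jaw": 1},{"dp": [10,0,-4],"roll": 0,"jaw": 1},{"dp": [11,0,-8],"roll": 0,"jaw": 1}]}}

```text
clock: 6.8
tool_pos: [515.6, -23.7, 195.5]
eef_rot: [0.116, -3.138, -0.001]
contact_force: [0.3, 0.3, 1.5]
opening: 0.0
```

```bash
python3 goal.py -150 220 220 0
```

```text
t 6.8 bay tcp [-106.2  -40.1  195.5] yaw -0.005 F bay [0.4 0.2 1.5]
dp [ 4.52 25.99 -2.43] roll -0.005 radius 508.0
```

Wall felt at 12 N with TCP at about x=+3, so the front face is at about +14. Next I move over the door to its outer side.

Emit:
{"name": "drive_tool", "arguments": {"series": [{"dp": [1,0.5,-3],"roll": 0.14,"jaw": 1},{"dp": [2,5,-3],"roll": 0.28,"jaw": 1},{"dp": [3,10,-3],"roll": 0.42,"jaw": 1},{"dp": [4,14.5,-3],"roll": 0.56,"jaw": 1},{"dp": [5,19,-3],"roll": 0.7,"jaw": 1}]}}

```text
clock: 7.3
tool_pos: [455.7, 152.7, 225.5]
eef_rot: [0.928, 3.0, 0.002]
contact_force: [1.0, -0.0, -0.3]
opening: 0.6
```

Emit:
{"name": "drive_tool", "arguments": {"series": [{"dp": [0,0,0],"roll": 0.14,"jaw": 1},{"dp": [0,0,0],"roll": 0.28,"jaw": 1},{"dp": [0,0,0],"roll": 0.42,"jaw": 1},{"dp": [0,0,0],"roll": 0.56,"jaw": 1},{"dp": [0,0,0],"roll": 0.7,"jaw": 1}]}}

```text
clock: 7.8
tool_pos: [456.4, 151.4, 225.3]
eef_rot: [1.9, 2.501, 0.002]
contact_force: [0.4, -0.0, 0.5]
opening: -0.0
```

```bash
python3 goal.py -159 170 125 -1.66
```

```text
t 7.8 bay tcp [-151.4  139.1  225.3] yaw -1.379 F bay [ 0.3 -0.1  0.5]
dp [ 3.17 -0.17 10.03] roll 0.281 radius 482.0
```

Emit:
{"name": "drive_tool", "arguments": {"series": [{"dp": [1.6,-0.1,0],"roll": 0.14,"jaw": 1},{"dp": [3.2,-0.2,1],"roll": 0.28,"jaw": 1},{"dp": [3.2,-0.2,5.5],"roll": 0.28,"jaw": 1},{"dp": [3.2,-0.2,10],"roll": 0.28,"jaw": 1},{"dp": [3.2,-0.2,10],"roll": 0.28,"jaw": 1}]}}

```text
clock: 8.3
tool_pos: [444.1, 181.2, 121.2]
eef_rot: [-2.222, -2.215, 0.01]
contact_force: [-1.6, -0.0, 0.8]
opening: -0.3
```

```bash
python3 goal.py -159 170 125 -1.66 ; python3 -c "
from workcell import r;import cv2,numpy as np
a=r.camera('top')['color'][80:285,125:270];b=r.camera('scene')['color'][145:310,290:455]
A=cv2.resize(a,None,fx=2.9,fy=2.9,interpolation=cv2.INTER_CUBIC);B=cv2.resize(b,None,fx=2.3,fy=2.3,interpolation=cv2.INTER_CUBIC)
c=np.zeros((600,800,3),np.uint8);c[:594,:420]=A;c[:379,421:]=B
cv2.imwrite('pics/crop3.png',np.clip(c*1.8,0,255).astype(np.uint8))"
```

```text
t 8.3 bay tcp [-161.3  169.8  121.2] yaw -1.653 F bay [-1.6  0.1  0.8]
dp [ 0.04  0.23 -0.38] roll 0.007 radius 482.0
```

View pics/crop3.png

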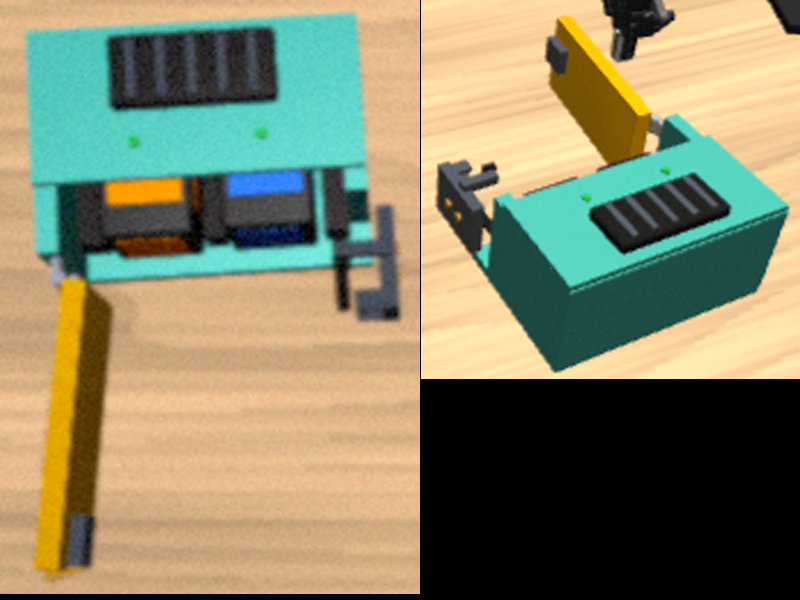

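Both packs show level fronts (about y=240 in the crop), and the door is unmoved at about 1.69 rad. Now I close in on the plate and sweep.

Emit:
{"name": "drive_tool", "arguments": {"series": [{"dp": [-0.8,0.1,-0.2],"roll": 0,"jaw": 1},{"dp": [-1.6,0.2,-0.4],"roll": 0,"jaw": 1},{"dp": [-2.4,0.2,-0.4],"roll": 0,"jaw": 1},{"dp": [-3.1,0.2,-0.4],"roll": 0,"jaw": 1},{"dp": [-3.7,0.2,-0.4],"roll": 0,"jaw": 1}]}}

```text
clock: 8.9
tool_pos: [447.3, 143.6, 129.6]
eef_rot: [2.225, 2.217, 0.001]
contact_force: [0.1, -1.0, 0.4]
opening: 0.4
```

Emit:
{"name": "drive_tool", "arguments": {"series": [{"dp": [-0.3,0,0],"roll": 0,"jaw": 1},{"dp": [-0.6,0,0],"roll": 0,"jaw": 1},{"dp": [-0.9,0,0],"roll": 0,"jaw": 1},{"dp": [-1.2,0,0],"roll": 0,"jaw": 1}]}}

```text
clock: 9.3
tool_pos: [447.1, 132.3, 129.0]
eef_rot: [-2.225, -2.218, 0.0]
contact_force: [0.2, -1.1, -0.3]
opening: 0.3
```

```bash
python3 goal.py -165 124 125 -1.69
```

```text
t 9.3 bay tcp [-162.2  120.9  129. ] yaw -1.653 F bay [ 0.1 -1.1 -0.3]
dp [ 0.29 -0.31  0.4 ] roll 0.037 radius 464.0
```

Emit:
{"name": "drive_tool", "arguments": {"series": [{"dp": [-0.9,0,0.1],"roll": -0.06,"jaw": 1},{"dp": [-1.8,0,0.2],"roll": -0.12,"jaw": 1},{"dp": [-2.7,0.05,0.3],"roll": -0.18,"jaw": 1},{"dp": [-3.6,0.15,0.4],"roll": -0.24,"jaw": 1},{"dp": [-4.5,0.35,0.4],"roll": -0.3,"jaw": 1}]}}

```text
clock: 9.8
tool_pos: [450.4, 87.1, 124.9]
eef_rot: [-1.865, -2.528, 0.0]
contact_force: [-0.4, -1.1, -0.4]
opening: 0.3
```

Emit:
{"name": "drive_tool", "arguments": {"series": [{"dp": [-0.9,0,0],"roll": -0.06,"jaw": 1},{"dp": [-1.8,0,0],"roll": -0.12,"jaw": 1},{"dp": [-2.7,0.05,0],"roll": -0.18,"jaw": 1},{"dp": [-3.6,0.15,0],"roll": -0.24,"jaw": 1},{"dp": [-4.5,0.35,0],"roll": -0.3,"jaw": 1}]}}

```text
clock: 10.3
tool_pos: [467.0, 45.0, 125.0]
eef_rot: [-1.466, -2.778, 0.0]
contact_force: [-0.5, 0.1, -0.5]
opening: -0.2
```

```bash
python3 goal.py
python3 - <<'E'
from workcell import r;from geo import *
import cv2
d=r.camera('scene');cv2.imwrite('pics/s4.png',d['color']);d=r.camera('top');cv2.imwrite('pics/t4.png',d['color'])
E
python3 -c "
import cv2,numpy as np
b=cv2.imread('pics/s4.png')[110:310,290:455];a=cv2.imread('pics/t4.png')[80:285,125:270]
c=np.zeros((410,645,3),np.uint8);c[:,:290]=cv2.resize(a,(290,410));c[:400,300:630]=cv2.resize(b,(330,400))
cv2.imwrite('pics/crop4.png',np.clip(c*1.8,0,255).astype(np.uint8))"
```

```text
t 10.3 bay tcp [-149.2   32.3  125. ] yaw -1.05 F bay [-0.4  0.1 -0.5]
```

View pics/crop4.png

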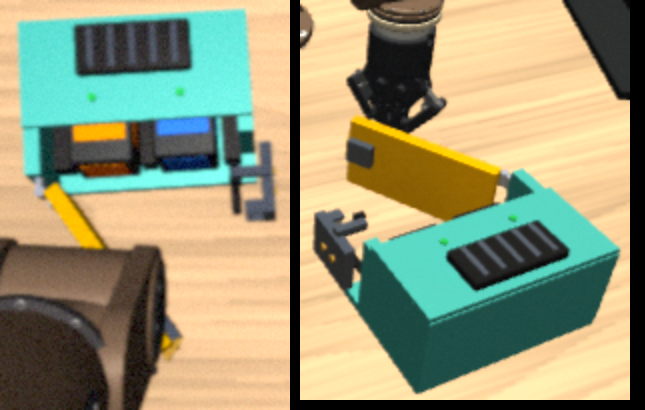

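The door is swinging with the fingers, now at about 1.05 rad; the packs stay level. I continue.

Emit:
{"name": "drive_tool", "arguments": {"series": [{"dp": [-0.9,0,0],"roll": -0.06,"jaw": 1},{"dp": [-1.8,0,0],"roll": -0.12,"jaw": 1},{"dp": [-2.7,0.05,0],"roll": -0.18,"jaw": 1},{"dp": [-3.6,0.15,0],"roll": -0.24,"jaw": 1},{"dp": [-4.5,0.35,0],"roll": -0.3,"jaw": 1}]}}

```text
clock: 10.9
tool_pos: [495.1, 10.2, 125.0]
eef_rot: [-1.038, -2.965, -0.0]
contact_force: [-0.4, -0.1, -0.0]
opening: 0.2
```

Emit:
{"name": "drive_tool", "arguments": {"series": [{"dp": [-0.9,0,0],"roll": -0.06,"jaw": 1},{"dp": [-1.8,0,0],"roll": -0.12,"jaw": 1},{"dp": [-2.7,0.05,0],"roll": -0.18,"jaw": 1},{"dp": [-3.6,0.15,0],"roll": -0.24,"jaw": 1},{"dp": [-4.5,0.35,0],"roll": -0.3,"jaw": 1}]}}

```text
clock: 11.4
tool_pos: [532.5, -15.0, 125.0]
eef_rot: [-0.583, -3.086, -0.0]
contact_force: [-0.8, -0.2, -0.3]
opening: -0.1
```

```bash
python3 goal.py -54 -54 125 -0.3
```

```text
t 11.4 bay tcp [-88.7 -32.7 125. ] yaw -0.452 F bay [-0.9 -0.2 -0.3]
dp [-4.05 -0.4  -0.  ] roll -0.152 radius 570.0
```

Emit:
{"name": "drive_tool", "arguments": {"series": [{"dp": [-0.6,0,0],"roll": -0.04,"jaw": 1},{"dp": [-1.2,0,0],"roll": -0.08,"jaw": 1},{"dp": [-1.7,0,0],"roll": -0.115,"jaw": 1},{"dp": [-2.1,0.05,0],"roll": -0.14,"jaw": 1},{"dp": [-2.5,0.05,0],"roll": -0.165,"jaw": 1}]}}

```text
clock: 11.9
tool_pos: [556.0, -23.6, 125.0]
eef_rot: [-0.327, -3.124, -0.0]
contact_force: [0.0, 0.1, -0.1]
opening: -0.2
```

Emit:
{"name": "drive_tool", "arguments": {"series": [{"dp": [-0.2,0,0],"roll": -0.01,"jaw": 1},{"dp": [-0.4,0,0],"roll": -0.025,"jaw": 1}]}}

```text
clock: 12.1
tool_pos: [559.9, -24.7, 125.1]
eef_rot: [-0.288, -3.128, -0.0]
contact_force: [0.9, -1.0, 0.3]
opening: -0.2
```

```bash
python3 goal.py -54 -54 125 -0.25
```

```text
t 12.1 bay tcp [-62.1 -44.5 125.1] yaw -0.263 F bay [ 0.9 -1.1  0.3]
dp [-1.02 -0.71  0.01] roll -0.013 radius 570.0
```

Emit:
{"name": "drive_tool", "arguments": {"series": [{"dp": [-0.15,-0.2,0],"roll": -0.01,"jaw": 1},{"dp": [-0.3,-0.4,0],"roll": -0.02,"jaw": 1}]}}

```text
clock: 12.3
tool_pos: [561.7, -29.2, 125.0]
eef_rot: [-0.256, -3.13, -0.0]
contact_force: [-2.8, 2.9, 0.3]
opening: 0.3
```

Emit:
{"name": "drive_tool", "arguments": {"series": [{"dp": [-0.15,-0.2,0],"roll": -0.01,"jaw": 1},{"dp": [-0.3,-0.4,0],"roll": -0.02,"jaw": 1}]}}

```text
clock: 12.5
tool_pos: [563.7, -33.6, 124.9]
eef_rot: [-0.225, -3.131, -0.001]
contact_force: [-6.1, 3.0, 1.1]
opening: 0.1
```

Emit:
{"name": "drive_tool", "arguments": {"series": [{"dp": [-0.1,0,0],"roll": -0.01,"jaw": 1},{"dp": [-0.2,0,0],"roll": -0.02,"jaw": 1}]}}

```text
clock: 12.7
tool_pos: [565.5, -34.2, 124.8]
eef_rot: [-0.194, -3.133, -0.0]
contact_force: [-7.2, -0.8, 1.1]
opening: 0.0
```

Emit:
{"name": "drive_tool", "arguments": {"series": [{"dp": [-0.1,0,0],"roll": -0.01,"jaw": 1},{"dp": [-0.2,0,0],"roll": -0.02,"jaw": 1}]}}

```text
clock: 12.9
tool_pos: [567.4, -34.5, 124.8]
eef_rot: [-0.162, -3.135, -0.0]
contact_force: [-7.2, -1.5, 1.7]
opening: 0.3
```

```bash
python3 goal.py -54 -54 125 -0.25
```

```text
t 12.9 bay tcp [-55.4 -54.9 124.8] yaw -0.182 F bay [-7.3 -0.9  1.7]
dp [-0.12  0.11 -0.02] roll 0.068 radius 570.0
```

Emit:
{"name": "drive_tool", "arguments": {"series": [{"dp": [-0.1,0,0],"roll": -0.006,"jaw": 1},{"dp": [-0.15,0,0],"roll": -0.01,"jaw": 1}]}}

```text
clock: 13.1
tool_pos: [568.9, -34.7, 124.8]
eef_rot: [-0.147, -3.135, -0.0]
contact_force: [-7.8, -3.2, 1.9]
opening: 0.2
```

Emit:
{"name": "drive_tool", "arguments": {"series": [{"dp": [-0.1,0,0],"roll": -0.006,"jaw": 1},{"dp": [-0.15,0,0],"roll": -0.01,"jaw": 1}]}}

```text
clock: 13.3
tool_pos: [570.2, -34.8, 124.8]
eef_rot: [-0.131, -3.136, -0.0]
contact_force: [-7.8, -1.6, 0.7]
opening: 0.1
```

Emit:
{"name": "drive_tool", "arguments": {"series": [{"dp": [-0.1,0,0],"roll": -0.006,"jaw": 1},{"dp": [-0.15,0,0],"roll": -0.01,"jaw": 1}]}}

```text
clock: 13.5
tool_pos: [571.7, -35.0, 124.8]
eef_rot: [-0.116, -3.136, -0.0]
contact_force: [-7.8, -2.8, 1.8]
opening: -0.0
```

Emit:
{"name": "drive_tool", "arguments": {"series": [{"dp": [-0.1,0,0],"roll": -0.006,"jaw": 1},{"dp": [-0.15,0,0],"roll": -0.01,"jaw": 1}]}}

```text
clock: 13.7
tool_pos: [574.1, -35.0, 124.9]
eef_rot: [-0.1, -3.139, -0.0]
contact_force: [-1.1, -0.2, -0.4]
opening: -0.1
```

Emit:
{"name": "drive_tool", "arguments": {"series": [{"dp": [-0.1,0,0],"roll": -0.006,"jaw": 1},{"dp": [-0.15,0,0],"roll": -0.01,"jaw": 1}]}}

```text
clock: 13.9
tool_pos: [576.3, -35.0, 125.2]
eef_rot: [0.084, 3.139, -0.0]
contact_force: [0.3, 0.3, 0.2]
opening: -0.0
```

Emit:
{"name": "drive_tool", "arguments": {"series": [{"dp": [-0.1,0,0],"roll": -0.006,"jaw": 1}]}}

```text
clock: 14.0
tool_pos: [576.8, -34.9, 125.2]
eef_rot: [-0.075, -3.14, -0.0]
contact_force: [-4.9, 0.3, 2.0]
opening: 0.0
```

Emit:
{"name": "drive_tool", "arguments": {"series": [{"dp": [-0.1,0,0],"roll": -0.006,"jaw": 1}]}}

```text
clock: 14.1
tool_pos: [577.1, -34.8, 125.0]
eef_rot: [-0.065, -3.139, -0.001]
contact_force: [-9.8, -0.6, 4.0]
opening: -0.2
```

```bash
python3 goal.py
```

```text
t 14.1 bay tcp [-45.8 -56.  125. ] yaw -0.12 F bay [-9.8  0.1  4. ]
```

The force climbed to about 8 N, dropped to about 0 and now climbs steeply against the stop (4.9, then 9.8 N), so the tongue snapped in. I back off and check.

Emit:
{"name": "drive_tool", "arguments": {"series": [{"dp": [1,0,0],"roll": 0,"jaw": 1},{"dp": [3,0,0],"roll": 0,"jaw": 1},{"dp": [6,0,0],"roll": 0,"jaw": 1},{"dp": [10,0,-3],"roll": 0,"jaw": 1},{"dp": [10,0,-8],"roll": 0,"jaw": 1}]}}

```text
clock: 14.6
tool_pos: [472.2, -29.9, 203.1]
eef_rot: [-0.066, -3.13, -0.003]
contact_force: [1.1, -0.0, -0.0]
opening: 0.2
```

Emit:
{"name": "drive_tool", "arguments": {"series": [{"dp": [0,5,-3],"roll": 0,"jaw": 1},{"dp": [0,10,-6],"roll": 0,"jaw": 1},{"dp": [0,15,-8],"roll": 0,"jaw": 1},{"dp": [0,20,-8],"roll": 0,"jaw": 1},{"dp": [0,25,-8],"roll": 0,"jaw": 1}]}}

```text
clock: 15.1
tool_pos: [487.3, 202.0, 285.9]
eef_rot: [0.067, 3.138, 0.002]
contact_force: [0.8, -0.7, 1.3]
opening: 0.1
```

```bash
python3 goal.py; python3 -c "
from workcell import r;import cv2,numpy as np
a=r.camera('top')['color'][80:285,125:270];b=r.camera('scene')['color'][145:310,290:455]
A=cv2.resize(a,None,fx=2.9,fy=2.9,interpolation=cv2.INTER_CUBIC);B=cv2.resize(b,None,fx=2.3,fy=2.3,interpolation=cv2.INTER_CUBIC)
c=np.zeros((600,800,3),np.uint8);c[:594,:420]=A;c[:379,421:]=B
cv2.imwrite('pics/crop5.png',np.clip(c*1.8,0,255).astype(np.uint8))"
```

```text
t 15.1 bay tcp [-116.6  187.2  285.9] yaw -0.121 F bay [ 0.8 -0.7  1.3]
```

View pics/crop5.png

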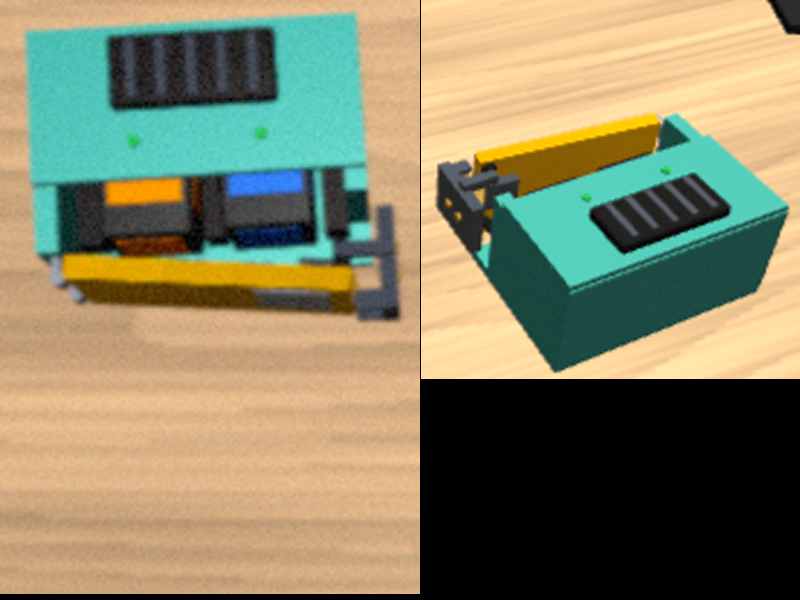

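The door sits inside the bracket (free edge at about 353,280) after release, with the packs behind it level. I check the angle numerically.

Run:
```python
from geo import *;from workcell import r
P=np.array([616.8,23.3,.081])
T=lambda u,v:(125+u/2.9,80+v/2.9)
for a,b in[((63,256),(353,267)),((65,279),(353,291))]:
    p,q=[w2b(P,ray("top",T(*x),100)) for x in(a,b)];print(p,q,np.arctan2(-(q-p)[0],-(q-p)[1]))
c=[]
for l in("solder_spool","tape_roll","multimeter"):print(l,[(o["bbox"],round(o["confidence"],2)) for o in r.search_frame("top",l)][:1])
```

```text
[ -0.42942744  94.2974319  100.        ] [-21.33311126 -95.02751291 100.        ] 0.10996625946952894
[-15.91685896  93.63318914 100.        ] [-37.42634005 -93.90982449 100.        ] 0.11419197198074843
solder_spool [([369.8, 278.9, 31.3, 27.2], 0.97)]
tape_roll [([367.5, 112.4, 43.7, 69.8], 0.68)]
multimeter [([365.6, 113.8, 44.8, 68.5], 0.79)]
```

```bash
python3 -c "
from workcell import r;print(r.hand_in())"
```

```text
the job is handed in; nothing more can be done
None
```

The blue pack is fully home, the yellow door is latched, and I handed the job in at about 15 s of the 72 s allowed.

- **Pack:** I pushed the blue pack in until the back wall stopped it at about 12 N. Its front then sat at about x = +14 mm, level with the orange pack in the picture. The door was still open at about 1.7 rad at that point.
- **Door:** I swung it shut at about 0.6 rad/s, then pressed it in 1–2 mm steps. The push reached about 8 N and dropped to about 0 as the tongue snapped in. It then rose against the rubber stop to a highest reading of 9.8 N, and I backed off.
- **Last checks:** About 1 s after release the picture put the door at 0.11 rad. An unlatched door would have been pushed out to about 0.19. The arm was well clear of everything.
- **What disagreed or was not checked:**
  - The door's 0.11 rad is close to the 0.13 limit, but it fits the latched range of 0 to 0.12.
  - While sliding the pack, the readings were only about 1–2 N, just under the 2–9 N expected.
  - The blue pack first measured 3–5 mm further out than the stated range, which I put down to camera error.
  - On the final check the network found the spool and multimeter unmoved. It mistook the multimeter for the tape roll, so the roll was not confirmed by it, though the arm never went near it.

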